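# Pack the sectional serving boards into their sprung tray

### The job

Pack the three wooden serving boards (two L-shaped, one straight) into the wooden tray so that all three lie flat on its floor, side by side, handles up; they only fit when the two L-shapes interlock. One long side of the tray is a spring-loaded slat that has to give way to make room for the last board, which can be tucked in tilted, edge first against the slat, and laid down. Leave the ramekin, spice jar, glass and timer where they are.

Things in the scene. Friction and masses are not known exactly. Their poses are not given: they have to be found in the camera images.
- corner_board_1_grip (a point): One of two identical L-shaped light wood boards, mm: 18 thick, 0.16 kg. Point: middle of its flat brass bar handle (70 along x, 12 wide, 18 tall, on two posts), 44 above the board's underside; z up. Long arm 143 x 47 along x, centred under the point. Short arm at the +x end: x 24.5 to 71.5, out to y +71.5. Starts flat on the worktop.
- corner_board_2_grip (a point): One of two identical L-shaped light wood boards, mm: 18 thick, 0.16 kg. Point: middle of its flat brass bar handle (70 along x, 12 wide, 18 tall, on two posts), 44 above the board's underside; z up. Long arm 143 x 47 along x, centred under the point. Short arm at the +x end: x 24.5 to 71.5, out to y +71.5. Starts flat on the worktop.
- straight_board_grip (a point): Straight light wood board, mm: 190 x 47 (x, y), 18 thick, 0.17 kg. Point: middle of its flat brass bar handle (70 along x, 12 wide, 18 tall, on two posts), 44 above the board's underside; z up. The point is over the board's centre. Starts flat on the worktop.
- tray_in (a point): Fixed brown wood tray, mm: outside 217 x 191 (x, y), 30 high. Point: middle of the floor's top, 8 above the worktop; z up. Inner wall faces at x +-98.5, y +-85.5, 22 above the floor. A sprung slat lines the +y wall. With both L-boards interlocked (long arms along x) against the -y wall, taking about 192 x 96, the gap left before the slat is only 40 for the 47 wide straight board.
- slat (a joint): Sprung slat in the tray: wood bar 194 long (tray x), 14 thick, square-edged, top 20 mm above the tray floor (2 above packed boards). 0 = at rest, inner face at tray y +51.5 mm; slides towards +y up to 0.020 m when pushed. Spring 2 N at rest, plus 0.15 N per mm. With all boards packed it stays pushed back about 5 to 9 mm and presses on them.
- kitchen_timer: The wind-up kitchen timer, 66 mm wide and 62 mm high, standing loose near the work; leave it alone. The origin is the centre of its underside.
- ramekin_1: A fluted white ramekin, 68 mm wide, 45 mm high, standing loose near the work; leave it alone. The origin is the centre of its underside.
- spice_jar: A corked glass spice jar, 44 mm wide, 92 mm high, standing loose near the work; leave it alone. The origin is the centre of its underside.
- juice_glass: A small glass tumbler, 60 mm wide, 73 mm high, standing loose near the work; leave it alone. The origin is the centre of its underside.

How it is judged:
By the outcome, as a careful person would: the job done as asked, in the order asked, and still so for the second after the job is handed in, with the robot touching nothing.
It also fails if it takes over 72 s, if anything falls off the work surface, if the arm or the gripper's body presses on something with over 40 N, if the wrist force passes 120 N, or if a joint passes its speed limit or range.

### The arm

A 6-joint arm with a two-finger parallel gripper is mounted at the origin on a cart in front of the work surface, level with it; the furniture and walls round the work are solid. World frame = base frame: x ahead of the robot, y to its left, z up, the work surface at z = 0. Lengths are in m, angles in rad, forces in N, time in s.
With the tool pointing down it reaches from about 0.25 to 0.8 m from the base axis. Payload 8.5 kg.
Tool frame: the origin (TCP) lies between the finger pads; the fingertips stand 19 mm ahead of it and the grasp point (between the pads) is the TCP; z points along the fingers, y is the line along which they close (so a half turn about z gives the same grasp; the last joint's range is limited). The gripper opens to 85 mm and grips with 20 to 120 N. Pads are 22 mm wide; open, the fingers measure 114 mm over their backs; the gripper's body (76 mm by 85 mm) begins 54 mm behind the grasp point. The pads swing forward as they close: fully open they stand 13 mm farther back than shut.
Start: joints at [-1.292, 0.238, -0.013, 1.319, 0, 1.571], TCP at [0.144, -0.505, 0.25] pointing down, gripper open.
Joint ranges: [-2.66, 2.66], [-1.03, 1.9], [-1.14, 1.46], [-1.82, 2.27], [-1.45, 1.34], [-3.14, 3.14]. Speed limits (rad/s): [2.22, 2.22, 2.79, 3.14, 3.14, 3.14].

### API

Orientations are given as a unit quaternion [x, y, z, w].
In Python, from rig import sensors, snapshot, order gives the robot as it stands.
- The arm moves only by the tool drive_tool, never from a script. Its argument "steps" is text: rows parted by semicolons, each of 7 numbers parted by spaces: the turn, a rotation vector about the tool's x, y, z in degrees, then the shift along the tool's x, y, z in mm, then the opening, from -1 (shut) to 1 (fully open). A call has 1 to 20 rows; each row shifts and turns the commanded pose from where the row before left it, along the tool's axes as they then stand; what a row does not reach is not made up. A row lasts 1/12 s, in which the tool goes at most 41.7 mm and 7.16 degrees, less where a joint would pass 70% of its speed; a pose out of reach is approached as far as the arm can. A call is refused whole if a number of a shift passes 41.7 or a number of a turn 7.16, either way. A call with a gripper value outside its range is refused whole. The fingers move at their own pace and stop on an object; "newtons" is the grip in N (left out, the last holds). Time passes only in rows, so rows that do not move let the fingers close. It gives the time, the measured TCP pose, the force, the opening and the grip force at its end, in the units of the state.
- sensors.read_state(): the state, without advancing time (a new reading comes with each control period).
- snapshot(name): name is "scene" or "top" or "wrist"; returns a dict with "color" (420x560x3 uint8, red, green, blue), "intrinsics" (3x3 intrinsics, pixels), "xyz" and "attitude" of the camera in the world. Camera axes: x right, y down, z forward; pixel columns grow to the right and rows downward; lengths in m; the calibration is good to about 2 mm. A picture is of the moment at which its call begins. There is no depth.
- order.job_done(): hands the job in; it is judged then, once.
The state is a dict: "time_s": time; "q": joint angles; "qvel": joint speeds; "joint_efforts": joint torques, N m; "ee_pos": TCP position; "ee_rot": TCP orientation; "contact_force": force on the tool from outside, world axes, zero at the start; "wrist_torque": the same for the moment, N m; "opening": finger opening in m; "gripper_force": force on a finger pad.
Only numpy, scipy, OpenCV 4.12 (cv2) and the standard library are available. Lean on these libraries where they do the work, as an engineer would, in place of code of your own. Each camera call takes 0.05 s, during which the arm holds its last target. There are 200 camera calls.

## Working session

There is one attempt and no reset: what is moved stays moved. The work goes in short steps, Python scripts to look and compute and a tool call to move; the robot and the scene stay as the last step left them, time stands still between calls to the robot, and variables do not carry over. Pictures are saved under pics/ and viewed, at most 10 in all, crops included, and the job is handed in when it is done.

Besides the shell and the picture viewer there is one more tool, called after "Emit:" by a JSON object that holds its "name" and its "arguments". drive_tool: Moves the arm, as the interface text tells. Its arguments: {"type":"object","properties":{"steps":{"type":"string"},"newtons":{"type":"number"}},"required":["steps"]}

```bash
ls; mkdir -p pics; python3 - <<'E'
from rig import sensors, snapshot
import cv2
s=sensors.read_state();print(s)
for n in("top","scene"):
    d=snapshot(n);cv2.imwrite(f"pics/{n}0.png",d["color"][:,:,::-1]);print(n,d["intrinsics"],d["xyz"],d["attitude"])
E
```

```text
pics
{'time_s': 0.0, 'q': array([-1.29200005e+00,  2.38778815e-01, -1.42226884e-02,  1.31918095e+00,
       -1.16369513e-05,  1.57078358e+00]), 'qvel': array([-0.00056753, -0.00087301, -0.00172097, -0.00202418,  0.00033982,
        0.00019076]), 'joint_efforts': array([-1.82683765e-03, -5.38778901e+01,  3.46440053e+01,  1.83422933e-02,
       -1.42214581e-04,  1.96827578e-06]), 'ee_pos': array([ 0.14437567, -0.50437864,  0.24969091]), 'ee_rot': array([ 9.90298679e-01,  1.38953397e-01, -1.02056544e-04, -6.85530737e-04]), 'contact_force': array([-0.76531342,  0.35389038,  0.78212318]), 'wrist_torque': array([ 0.0181828 ,  0.00354802, -0.01593085]), 'gripper_force': 0.0, 'opening': 0.085169871239222}
top [[449.86602506   0.         281.4498241 ]
 [  0.         449.86602506 207.46987858]
 [  0.           0.           1.        ]] [0.36701583 0.01462956 1.12277935] [-0.69631624  0.7116714  -0.06491848  0.06673157]
scene [[524.93428857   0.         278.42951546]
 [  0.         524.93428857 199.78540087]
 [  0.           0.           1.        ]] [-0.06098829 -0.96442485  0.66464228] [ 0.82102061 -0.23472304  0.15099278 -0.49802755]
```

View pics/top0.png

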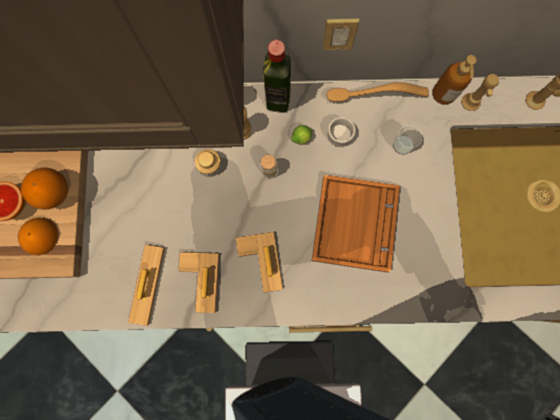

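View pics/scene0.png

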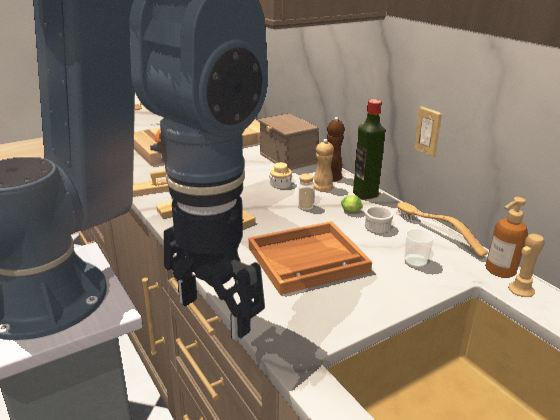

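The top view shows the tray at about (357,223) with its slat on the right (image +x). The straight board is at (147,285), with L-boards at (205,280) and (265,262). The loose items stand behind the tray. I'll enlarge this region.

```bash
python3 - <<'E'
import cv2
a=cv2.imread("pics/top0.png")[165:340,120:410]
cv2.imwrite("pics/crop0.png",cv2.resize(a,None,fx=2.75,fy=2.75,interpolation=cv2.INTER_CUBIC))
E
```

```text
(no output)
```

View pics/crop0.png

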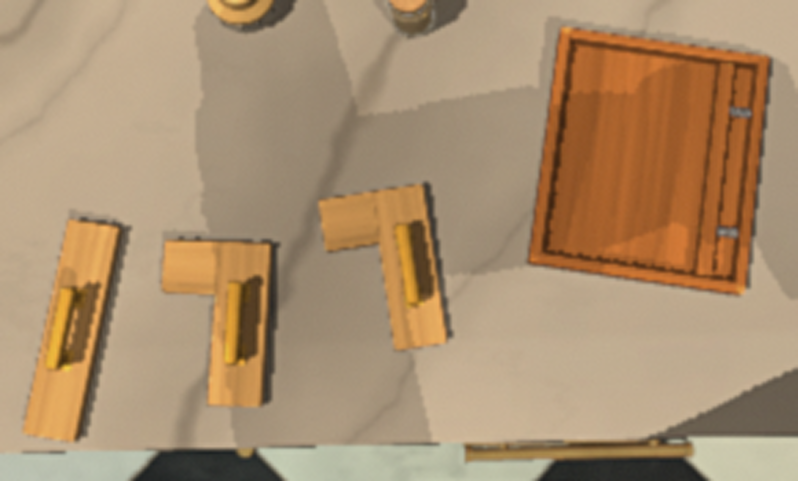

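The crop shows clear corners. The slat is on the image-right side of the tray, so tray x points down the image. Both L-boards point x up and y left. I'll fit the poses from these corners.

```bash
cat > h.py <<'E'
import numpy as np
from scipy.spatial.transform import Rotation as R
from scipy.optimize import least_squares
def proj(d,P):
    c=R.from_quat(d["attitude"]).inv().apply(np.asarray(P)-d["xyz"]); u=c@d["intrinsics"].T
    return u[:,:2]/u[:,2:]
def fit(d,px,loc,z,g):
    px=np.asarray(px,float);loc=np.asarray(loc)/1000.
    def pts(p):
        c,s=np.cos(p[2]),np.sin(p[2]); return np.c_[loc@np.array([[c,s],[-s,c]])+p[:2],np.full(len(loc),z)]
    r=least_squares(lambda p:(proj(d,pts(p))-px).ravel(),g,x_scale=[.1,.1,1])
    return r.x, np.abs(r.fun).max()
L=[(71.5,71.5),(71.5,-23.5),(-71.5,-23.5),(-71.5,23.5),(24.5,23.5),(24.5,71.5)]
S=[(95,23.5),(95,-23.5),(-95,-23.5),(-95,23.5)]
T=[(-108.5,-95.5),(-108.5,95.5),(108.5,95.5),(108.5,-95.5)]
def tw(t,v): # tray mm -> world mm
    c,s=np.cos(t[2]),np.sin(t[2]);return np.array([c*v[0]-s*v[1],s*v[0]+c*v[1]])+1000*np.array(t[:2])
E
python3 - <<'E'
from h import *
from rig import snapshot
d=snapshot("top")
f=lambda a:np.array(a)/2.75+[119.7,164.7]
for n,px,l,z,g in [("straight",[(70,219),(124,225),(76,440),(25,433)],S,.018,[.2,.3,0]),
 ("Lleft",[(164,239),(272,241),(264,406),(209,403),(212,293),(161,290)],L,.018,[.2,.2,0]),
 ("Lright",[(319,200),(427,184),(448,341),(397,349),(381,243),(328,250)],L,.018,[.2,.1,0]),
 ("tray",[(562,30),(770,58),(742,293),(530,263)],T,.03,[.3,-.1,3.1])]:
    p,e=fit(d,f(px),l,z,g);print(n,p[:2].round(4),np.degrees(p[2]).round(1),"res px",e.round(2))
    if n!="tray":print("  bar px crop", ((proj(d,[[p[0],p[1],.053]])-[119.7,164.7])*2.75).round())
E
```

```text
straight [0.3944 0.3461] -10.4 res px 0.66
  bar px crop [[ 62. 327.]]
Lleft [0.3967 0.1998] -2.5 res px 1.08
  bar px crop [[233. 320.]]
Lright [0.4423 0.0482] 7.5 res px 0.67
  bar px crop [[410. 263.]]
tray [ 0.5318 -0.1679] 170.2 res px 1.13
```

Emit:
{"name": "drive_tool", "arguments": {"steps": "0 0 0 27.4 -28.1 0 1;0 0 0 27.4 -28.1 0 1;0 0 0 27.4 -28.1 0 1;0 0 0 27.4 -28.1 0 1;0 0 0 27.4 -28.1 0 1", "newtons": 60}}

```text
time_s: 0.57
ee_pos: [0.2377, -0.3302, 0.2501]
ee_rot: [0.99, 0.139, -0.0, -0.0]
contact_force: [1.0, 1.2, 0.4]
opening: 0.0854
gripper_force: 0.0
```

```bash
python3 -c "
from rig import sensors
s=sensors.read_state();print(s['q'].round(3),s['ee_pos'].round(3))"
```

```text
[-0.947  0.036 -0.257  1.278  0.     1.917] [ 0.238 -0.33   0.25 ]
```

Emit:
{"name": "drive_tool", "arguments": {"steps": "0 0 -7.16 0 0 0 1;0 0 -7.16 0 0 0 1;0 0 -7.16 0 0 0 1;0 0 -7.16 0 0 0 1;0 0 -7.16 0 0 0 1;0 0 -7.16 0 0 0 1;0 0 -7.16 0 0 0 1;0 0 -7.16 0 0 0 1;0 0 -7.16 0 0 0 1;0 0 -7.16 0 0 0 1;0 0 -7.16 0 0 0 1;0 0 -7.16 0 0 0 1;0 0 -7.16 0 0 0 1;0 0 -7.16 0 0 0 1;0 0 -7.16 0 0 0 1;0 0 -7.16 0 0 0 1;0 0 -7.16 0 0 0 1;0 0 -7.16 0 0 0 1;0 0 -7.16 0 0 0 1;0 0 -7.16 0 0 0 1"}}

```text
time_s: 2.23
ee_pos: [0.2374, -0.3318, 0.2501]
ee_rot: [0.178, 0.984, 0.0, -0.0]
contact_force: [0.9, -0.2, 0.7]
opening: 0.0851
gripper_force: 0.0
```

Emit:
{"name": "drive_tool", "arguments": {"steps": "0 0 0 2.8 39.4 0 1;0 0 0 2.8 39.4 0 1;0 0 0 2.8 39.4 0 1;0 0 0 2.8 39.4 0 1;0 0 0 2.8 39.4 0 1;0 0 0 2.8 39.4 0 1;0 0 0 2.8 39.4 0 1;0 0 0 2.8 39.4 0 1;0 0 0 2.8 39.4 0 1;0 0 0 2.8 39.4 0 1;0 0 0 2.8 39.4 0 1;0 0 0 2.8 39.4 0 1;0 0 0 2.8 39.4 0 1;0 0 0 2.8 39.4 0 1;0 0 -7.16 0 0 0 1;0 0 -7.16 0 0 0 1;0 0 -7.16 0 0 0 1;0 0 -7.16 0 0 0 1;0 0 -7.16 0 0 0 1;0 0 -7.16 0 0 0 1"}}

```text
time_s: 3.9
ee_pos: [0.3968, 0.1976, 0.2501]
ee_rot: [-0.195, 0.981, -0.0, -0.0]
contact_force: [-0.5, -0.2, -0.2]
opening: 0.0858
gripper_force: 0.0
```

Emit:
{"name": "drive_tool", "arguments": {"steps": "0 0 -7.16 0 0 0 1;0 0 -7.16 0 0 0 1;0 0 -7.16 0 0 0 1;0 0 -7.16 0 0 0 1;0 0 -7.16 0 0 0 1;0 0 -7.16 0 0 0 1;0 0 -7.16 0 0 0 1;0 0 -7.16 0 0 0 1;0 0 -7.16 0 0 0 1;0 0 -7.16 0 0 0 1;0 0 -7.16 0 0 0 1;0 0 -7.16 0 0 0 1;0 0 -7.16 0 0 0 1;0 0 -7.16 0 0 0 1"}}

```text
time_s: 5.07
ee_pos: [0.3968, 0.1975, 0.2502]
ee_rot: [0.878, -0.479, -0.0, 0.0]
contact_force: [-0.0, -0.0, 0.3]
opening: 0.0855
gripper_force: 0.0
```

```bash
cat >> h.py <<'E'
def st():
    from rig import sensors
    s=sensors.read_state();M=R.from_quat(s['ee_rot']).as_matrix()
    print('t',round(s['time_s'],2),'pos',s['ee_pos'].round(4),'yaw',np.degrees(np.arctan2(M[1,0],M[0,0])).round(2),'tilt',(M[:2,2]).round(3),'q',s['q'].round(2),'open',round(s['opening'],4),'F',s['contact_force'].round(1))
    return s,M
E
python3 - <<'E'
from h import *
from rig import snapshot
import cv2
st();d=snapshot("wrist");cv2.imwrite("pics/w1.png",d["color"][:,:,::-1]);print(d["xyz"],d["attitude"])
np.savez("w1.npz",**d)
E
```

```text
t 5.07 pos [0.3968 0.1975 0.2502] yaw -57.27 tilt [-0. -0.] q [ 0.46  0.1  -0.19  1.28  0.   -1.68] open 0.0855 F [-0.  -0.   0.3]
[0.44026443 0.13013771 0.3725621 ] [-0.27864417  0.94731617  0.15159257 -0.04437552]
```

View pics/w1.png

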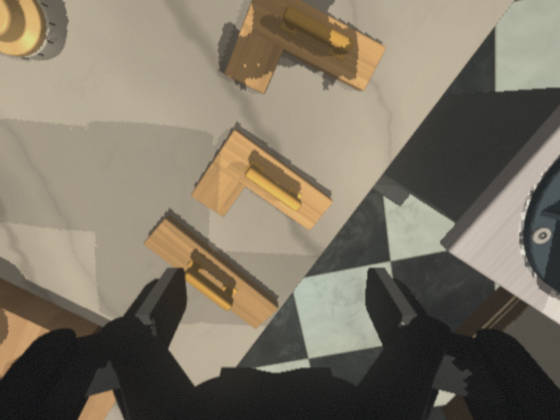

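The wrist view shows the left L-board's bar at (273,187) and the straight board at (210,268), neither of them in grasp range yet. I'll cross-check the poses with the wrist corners.

```bash
python3 - <<'E'
from h import *
d=dict(np.load("w1.npz"))
p,e=fit(d,[(194,190),(237,126),(331,197),(311,229),(244,183),(221,215)],L,.018,[.4,.2,0]);print(p,np.degrees(p[2]),e)
p,e=fit(d,[(144,241),(165,211),(278,303),(260,327)],S,.018,[.4,.34,-.2]);print(p,np.degrees(p[2]),e)
E
```

```text
[ 0.39773098  0.1983041  -0.06999865] -4.010627054185644 4.445706393891072
[ 0.39639202  0.34327291 -0.16706464] -9.572098711118965 3.243748233516442
```

Emit:
{"name": "drive_tool", "arguments": {"steps": "0 0 -7.16 0 0 0 0;0 0 -7.16 0 0 0 0;0 0 -7.16 0 0 0 0;0 0 -7.16 0 0 0 0;0 0 -7.16 0 0 0 0;0 0 -7.16 0 0 0 0;0 0 -7.16 0 0 0 0;0 0 -4.2 0 -1.5 0 0;0 0 0 0 0 36 0;0 0 0 0 0 36 0;0 0 0 0 0 36 0;0 0 0 0 0 36 0;0 0 0 0 0 36 0;0 0 0 0 0 23 0;0 0 0 0 0 0 0;0 0 0 0 0 0 -1;0 0 0 0 0 0 -1;0 0 0 0 0 0 -1;0 0 0 0 0 0 -1;0 0 0 0 0 0 -1"}}

```text
time_s: 6.78
ee_pos: [0.3985, 0.1998, 0.0489]
ee_rot: [1.0, -0.029, 0.001, -0.001]
contact_force: [-0.6, 1.0, 9.1]
opening: 0.0109
gripper_force: 62.3
```

```bash
python3 - <<'E'
from h import *
from rig import snapshot
import cv2
st();d=snapshot("top");cv2.imwrite("pics/t1.png",d["color"][:,:,::-1])
E
```

```text
t 6.78 pos [0.3985 0.1998 0.0489] yaw -3.32 tilt [0.003 0.002] q [ 0.46  0.27 -0.54  0.75  0.   -2.62] open 0.0109 F [-0.6  1.   9.1]
```

Emit:
{"name": "drive_tool", "arguments": {"steps": "0 0 0 0 0 -20 -1;0 0 0 0 0 -35 -1;0 0 0 0 0 -35 -1;0 0 0 0 0 -35 -1;0 0 0 0 0 -25 -1;0 0 7.16 0 0 0 -1;0 0 7.16 0 0 0 -1;0 0 7.16 0 0 0 -1;0 0 7.16 0 0 0 -1;0 0 7.16 0 0 0 -1;0 0 7.16 0 0 0 -1;0 0 7.16 0 0 0 -1;0 0 7.16 0 0 0 -1;0 0 7.16 0 0 0 -1;0 0 7.16 0 0 0 -1;0 0 7.16 0 0 0 -1;0 0 7.16 0 0 0 -1;0 0 7.16 0 0 0 -1;0 0 7.16 0 0 0 -1;0 0 7.16 0 0 0 -1"}}

```text
time_s: 8.5
ee_pos: [0.3971, 0.199, 0.198]
ee_rot: [-0.566, 0.825, -0.0, 0.0]
contact_force: [-0.0, -0.2, -1.2]
opening: 0.0111
gripper_force: 60.9
```

Emit:
{"name": "drive_tool", "arguments": {"steps": "0 0 7.16 0 0 0 -1;0 0 7.16 0 0 0 -1;0 0 7.16 0 0 0 -1;0 0 7.16 0 0 0 -1;0 0 7.16 0 0 0 -1;0 0 7.16 0 0 0 -1;0 0 7.16 0 0 0 -1;0 0 7.16 0 0 0 -1;0 0 7.16 0 0 0 -1;0 0 7.16 0 0 0 -1;0 0 7.16 0 0 0 -1;0 0 0 -18.6 -31.1 0 -1;0 0 0 -18.6 -31.1 0 -1;0 0 0 -18.6 -31.1 0 -1;0 0 0 -18.6 -31.1 0 -1;0 0 0 -18.6 -31.1 0 -1;0 0 0 -18.6 -31.1 0 -1;0 0 0 -18.6 -31.1 0 -1;0 0 0 -18.6 -31.1 0 -1;0 0 0 -18.6 -31.1 0 -1"}}

```text
time_s: 10.17
ee_pos: [0.5165, -0.1065, 0.1981]
ee_rot: [0.083, 0.997, -0.0, 0.001]
contact_force: [1.0, -0.4, -1.6]
opening: 0.011
gripper_force: 60.9
```

```bash
cat >> h.py <<'E'
tray=[.5318,-.1679,np.radians(170.2)]
def go(x,y):
    s,M=st(); w=np.r_[tw(tray,(x,y)),0]-1000*np.r_[s['ee_pos'][:2],0]; print('shift tool mm',(M.T@w).round(1),'tray pos',(np.array([[np.cos(tray[2]),np.sin(tray[2])],[-np.sin(tray[2]),np.cos(tray[2])]])@(s['ee_pos'][:2]-tray[:2])*1000).round(1))
E
python3 - <<'E'
from h import *
from rig import snapshot
import cv2
go(26,-60);d=snapshot("wrist");cv2.imwrite("pics/w2.png",d["color"][:,:,::-1]);np.savez("w2.npz",**d)
E
```

```text
t 10.17 pos [ 0.5165 -0.1065  0.1981] yaw 170.51 tilt [ 0.001 -0.   ] q [-0.2   0.26 -0.11  1.19  0.   -0.04] open 0.011 F [ 1.  -0.4 -1.6]
shift tool mm [ 0.5  2.1 -0. ] tray pos [ 25.5 -57.9]
```

View pics/w2.png

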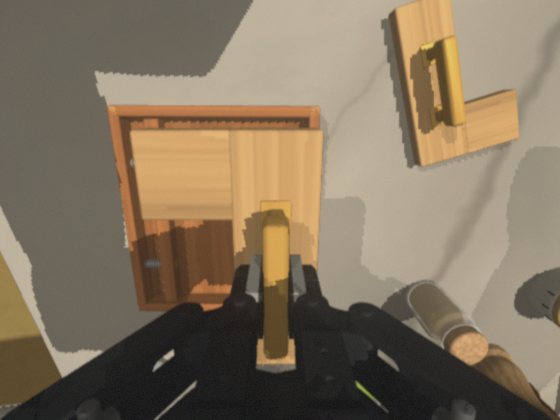

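The view shows the held L over the tray, correctly oriented, with its short arm (132–232,130–219) towards the slat. The tray corners are at (110,107), (319,107) and (137,312). I'll check the alignment.

```bash
python3 - <<'E'
from h import *
d=dict(np.load("w2.npz"))
p,e=fit(d,[(110,107),(319,107),(137,312)],[T[2],T[3],T[1]],.03,tray);print("tray",p,np.degrees(p[2]),e)
for z in(.167,.163):
  p,e=fit(d,[(132,130),(322,130),(232,219),(134,219)],[L[0],L[1],L[4],L[5]],z,[.516,-.106,2.97]);print("A",p,np.degrees(p[2]),e)
E
```

```text
tray [ 0.5362901  -0.16554786  2.96769468] 170.03637990574396 3.7194209242465917
A [ 0.51861561 -0.10744225  2.96204526] 169.71269234370155 5.566635431153827
A [ 0.51914795 -0.10844272  2.96169935] 169.6928730005816 6.150884553350721
```

Emit:
{"name": "drive_tool", "arguments": {"steps": "0 0 -0.3 -1.7 0 0 -1;0 0 0 0 0 30 -1;0 0 0 0 0 30 -1;0 0 0 0 0 30 -1;0 0 0 0 0 20 -1;0 0 0 0 0 14 -1;0 0 0 0 0 12 -1;0 0 0 0 0 0 -1;0 0 0 0 0 0 -1"}}

```text
time_s: 10.97
ee_pos: [0.5175, -0.104, 0.0615]
ee_rot: [0.08, 0.997, 0.0, -0.0]
contact_force: [0.5, 0.8, 0.4]
opening: 0.0108
gripper_force: 60.8
```

Emit:
{"name": "drive_tool", "arguments": {"steps": "0 0 0 1 0 0 -1;0 0 0 1 0 0 -1;0 0 0 1 0 0 -1;0 0 0 0 0 0 -1"}}

```text
time_s: 11.3
ee_pos: [0.5157, -0.1044, 0.0623]
ee_rot: [0.08, 0.997, -0.0, 0.001]
contact_force: [0.4, 0.2, -0.5]
opening: 0.0109
gripper_force: 61.1
```

```bash
python3 - <<'E'
from h import *
go(26,-60)
E
```

```text
t 11.3 pos [ 0.5157 -0.1044  0.0623] yaw 170.83 tilt [ 0.002 -0.   ] q [-0.2   0.37 -0.34  0.86  0.   -0.04] open 0.0109 F [ 0.4  0.2 -0.5]
shift tool mm [-0.7  0.2  0. ] tray pos [ 26.7 -59.8]
```

Emit:
{"name": "drive_tool", "arguments": {"steps": "0 0 0.6 1 0 0 -1;0 0 0 1 0 0 -1;0 0 0 0 0 0 -1"}}

```text
time_s: 11.55
ee_pos: [0.5153, -0.1047, 0.0625]
ee_rot: [0.086, 0.996, -0.0, 0.002]
contact_force: [6.9, -3.2, -0.0]
opening: 0.0108
gripper_force: 61.2
```

Emit:
{"name": "drive_tool", "arguments": {"steps": "0 0 0 1 -0.5 0 -1;0 0 0 1 0 0 -1;0 0 0 0 0 0 -1"}}

```text
time_s: 11.8
ee_pos: [0.515, -0.1048, 0.063]
ee_rot: [0.085, 0.996, -0.0, 0.004]
contact_force: [11.6, -2.0, -0.4]
opening: 0.0105
gripper_force: 61.0
```

```bash
python3 - <<'E'
from h import *
go(26,-60)
E
```

```text
t 11.8 pos [ 0.515  -0.1048  0.063 ] yaw 170.21 tilt [ 0.008 -0.001] q [-0.2   0.37 -0.34  0.85  0.   -0.03] open 0.0105 F [11.6 -2.  -0.4]
shift tool mm [-1.3  0.6  0. ] tray pos [ 27.3 -59.4]
```

Emit:
{"name": "drive_tool", "arguments": {"steps": "0 0 0 -3.8 1 0 -1;0 0 0 0 1 0 -1;0 0 0 0 1 0 -1;0 0 0 0 1 0 -1;0 0 0 0 0 0 -1;0 0 0 0 0 0 -1"}}

```text
time_s: 12.3
ee_pos: [0.5161, -0.1012, 0.0616]
ee_rot: [0.085, 0.996, -0.0, 0.001]
contact_force: [4.3, -3.2, -0.2]
opening: 0.0103
gripper_force: 61.1
```

```bash
python3 - <<'E'
from h import *
go(26,-60)
E
```

```text
t 12.3 pos [ 0.5161 -0.1012  0.0616] yaw 170.22 tilt [ 0.001 -0.001] q [-0.19  0.37 -0.34  0.86 -0.   -0.02] open 0.0103 F [ 4.3 -3.2 -0.2]
shift tool mm [-0.9 -3.1  0. ] tray pos [ 26.9 -63.1]
```

Emit:
{"name": "drive_tool", "arguments": {"steps": "0 0 0 -1.5 -0.4 0 -1;0 0 0 0 0 2.5 -1;0 0 0 0 0 2.5 -1;0 0 0 0 0 0 -1;0 0 0 0 0 0 -1"}}

```text
time_s: 12.72
ee_pos: [0.5162, -0.1014, 0.0569]
ee_rot: [0.085, 0.996, 0.0, -0.0]
contact_force: [-2.1, -0.6, 14.0]
opening: 0.0111
gripper_force: 63.0
```

```bash
python3 - <<'E'
from h import *
go(26,-60)
E
```

```text
t 12.72 pos [ 0.5162 -0.1014  0.0569] yaw 170.22 tilt [-0.  0.] q [-0.19  0.38 -0.34  0.85  0.   -0.02] open 0.0111 F [-2.1 -0.6 14. ]
shift tool mm [-0.7 -2.9 -0. ] tray pos [ 26.7 -62.9]
```

Emit:
{"name": "drive_tool", "arguments": {"steps": "0 0 0 0 0 0 -0.3;0 0 0 0 0 0 -0.3;0 0 0 0 0 0 -0.3;0 0 0 0 0 -5 -0.3;0 0 0 0 0 -25 -0.3;0 0 0 0 0 -35 -0.3;0 0 0 0 0 -35 -0.2;0 0 -7.16 0 0 0 0;0 0 -7.16 0 0 0 0;0 0 -3.0 0 0 0 0"}}

```text
time_s: 13.55
ee_pos: [0.5171, -0.1015, 0.1573]
ee_rot: [-0.069, 0.998, -0.0, 0.001]
contact_force: [0.0, 0.4, 0.2]
opening: 0.0427
gripper_force: 0.0
```

```bash
python3 - <<'E'
from h import *
from rig import snapshot
import cv2
s,M=st();print(M.T@(1000*(np.array([.4425,.048,.15])-s['ee_pos'])))
d=snapshot("top");a=d["color"][165:340,120:410,::-1]
np.savez("t2.npz",**d)
cv2.imwrite("pics/t2.png",cv2.resize(a,None,fx=2.75,fy=2.75,interpolation=cv2.INTER_CUBIC))
E
```

```text
t 13.55 pos [ 0.5171 -0.1015  0.1573] yaw -172.04 tilt [ 0.001 -0.   ] q [-0.19  0.29 -0.19  1.09  0.   -0.33] open 0.0427 F [0.  0.4 0.2]
[ 53.14150274 158.40275386   7.19260303]
```

View pics/t2.png

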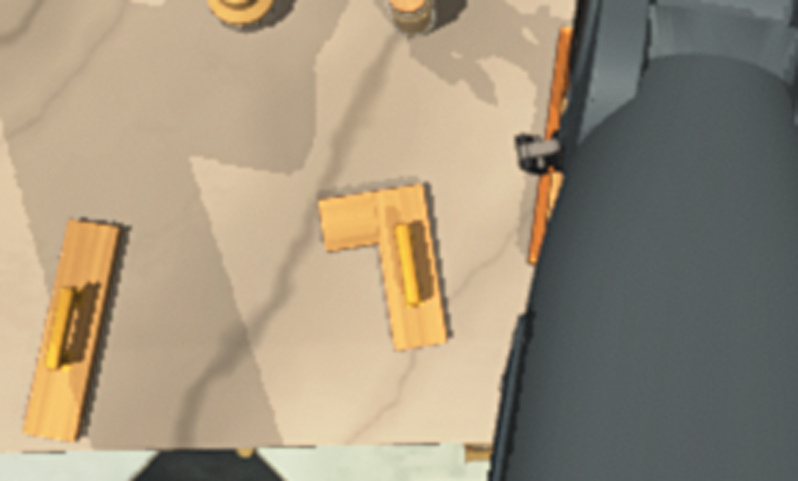

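The top view shows the other two boards unmoved; the arm covers the tray.

Emit:
{"name": "drive_tool", "arguments": {"steps": "0 0 0 13.3 39 0 0;0 0 0 13.3 39 0 0;0 0 0 13.3 39 0 0;0 0 0 13.2 39 0 0;0 0 0 0 2.4 0 0;0 0 0 0 0 35 0;0 0 0 0 0 35 0;0 0 0 0 0 30 0;0 0 0 0 0 10 0;0 0 0 0 0 0 0;0 0 0 0 0 0 -1;0 0 0 0 0 0 -1;0 0 0 0 0 0 -1;0 0 0 0 0 0 -1;0 0 0 0 0 0 -1"}}

```text
time_s: 14.85
ee_pos: [0.4444, 0.0487, 0.0475]
ee_rot: [-0.066, 0.998, 0.0, 0.001]
contact_force: [-0.4, 0.4, 7.8]
opening: 0.011
gripper_force: 60.5
```

Emit:
{"name": "drive_tool", "arguments": {"steps": "0 0 0 0 0 -15 -1;0 0 0 0 0 -30 -1;0 0 0 0 0 -35 -1;0 0 0 0 0 -35 -1;0 0 0 0 0 -25 -1;0 0 7.16 0 0 0 -1;0 0 7.16 0 0 0 -1;0 0 3.3 0 0 0 -1;0 0 0 0 0 0 -1"}}

```text
time_s: 15.6
ee_pos: [0.4433, 0.0484, 0.1868]
ee_rot: [0.089, 0.996, 0.0, 0.0]
contact_force: [-0.1, -0.7, -1.1]
opening: 0.0106
gripper_force: 59.3
```

```bash
python3 - <<'E'
from h import *
go(-23,-9)
E
```

```text
t 15.6 pos [0.4433 0.0484 0.1868] yaw 169.77 tilt [0.001 0.   ] q [ 0.11  0.14 -0.31  1.12 -0.    0.29] open 0.0106 F [-0.1 -0.7 -1.1]
shift tool mm [-1.485e+02 -1.880e+02  1.000e-01] tray pos [ 124.1 -198.1]
```

Emit:
{"name": "drive_tool", "arguments": {"steps": "0 0 -0.4 -25.3 -31.3 0 -1;0 0 0 -25.3 -31.3 0 -1;0 0 0 -25.3 -31.3 0 -1;0 0 0 -25.3 -31.3 0 -1;0 0 0 -25.3 -31.3 0 -1;0 0 0 -25.5 -31.5 0 -1;0 0 0 0 0 35 -1;0 0 0 0 0 35 -1;0 0 0 0 0 25 -1;0 0 0 0 0 0 -1;0 0 0 0 0 0 -1"}}

```text
time_s: 16.52
ee_pos: [0.5604, -0.1623, 0.0906]
ee_rot: [0.084, 0.997, 0.0, -0.001]
contact_force: [0.6, -0.6, -0.4]
opening: 0.0111
gripper_force: 59.3
```

```bash
python3 - <<'E'
from h import *
from rig import snapshot
import cv2
go(-26.5,-9);d=snapshot("wrist");cv2.imwrite("pics/w3.png",d["color"][:,:,::-1]);np.savez("w3.npz",**d)
E
```

```text
t 16.52 pos [ 0.5604 -0.1623  0.0906] yaw 170.42 tilt [-0.003  0.001] q [-0.28  0.43 -0.15  0.99  0.   -0.11] open 0.0111 F [ 0.6 -0.6 -0.4]
shift tool mm [ 0.7 -1.4  0. ] tray pos [-27.2 -10.4]
```

View pics/w3.png

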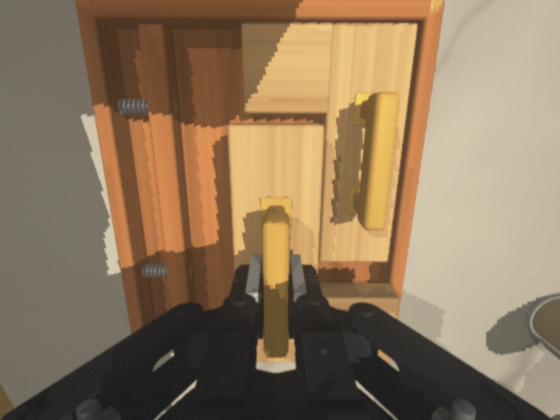

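The wrist view shows board A seated square in the tray, against the +x and −y walls. Board B hovers in interlocking position, with its arm end at row 124 and A's short arm edge at row 112. I'll lower it.

Emit:
{"name": "drive_tool", "arguments": {"steps": "0 0 0.2 0 -1 12 -1;0 0 0 0 0 10 -1;0 0 0 0 0 7 -1;0 0 0 0 0 0 -1;0 0 0 0 0 0 -1"}}

```text
time_s: 16.98
ee_pos: [0.5609, -0.1634, 0.0651]
ee_rot: [0.086, 0.996, -0.0, 0.001]
contact_force: [-9.0, 0.3, 13.1]
opening: 0.011
gripper_force: 64.2
```

Emit:
{"name": "drive_tool", "arguments": {"steps": "0 0 0 0 1.5 0 -1;0 0 0 0 1.5 0 -1;0 0 0 0 1.5 0 -1;0 0 0 0 0 0 -1;0 0 0 0 0 0 -1"}}

```text
time_s: 17.4
ee_pos: [0.5627, -0.1601, 0.0652]
ee_rot: [0.086, 0.996, -0.001, 0.002]
contact_force: [-5.4, -4.7, 11.0]
opening: 0.011
gripper_force: 63.7
```

```bash
python3 - <<'E'
from h import *
go(-26.5,-15)
E
```

```text
t 17.4 pos [ 0.5627 -0.1601  0.0652] yaw 170.14 tilt [ 0.003 -0.003] q [-0.28  0.45 -0.19  0.92 -0.   -0.1 ] open 0.011 F [-5.4 -4.7 11. ]
shift tool mm [ 2.6  2.1 -0. ] tray pos [-29.1 -12.9]
```

Emit:
{"name": "drive_tool", "arguments": {"steps": "0 0 0 0 0 -15 -1;0 0 0 0 0 -13 -1;0 0 0 4.5 -3 0 -1;0 0 0 0 0 0 -1;0 0 0 0 0 0 -1"}}

```text
time_s: 17.82
ee_pos: [0.5568, -0.1613, 0.0906]
ee_rot: [0.086, 0.996, -0.0, 0.0]
contact_force: [-0.1, -0.3, -1.2]
opening: 0.0106
gripper_force: 62.1
```

```bash
python3 - <<'E'
from h import *
from rig import snapshot
import cv2
go(-24,-10);d=snapshot("wrist");cv2.imwrite("pics/w4.png",d["color"][:,:,::-1]);np.savez("w4.npz",**d)
E
```

```text
t 17.82 pos [ 0.5568 -0.1613  0.0906] yaw 170.14 tilt [ 0.001 -0.   ] q [-0.28  0.43 -0.16  0.98  0.   -0.11] open 0.0106 F [-0.1 -0.3 -1.2]
shift tool mm [-0.5 -0.8  0. ] tray pos [-23.5 -10.8]
```

View pics/w4.png

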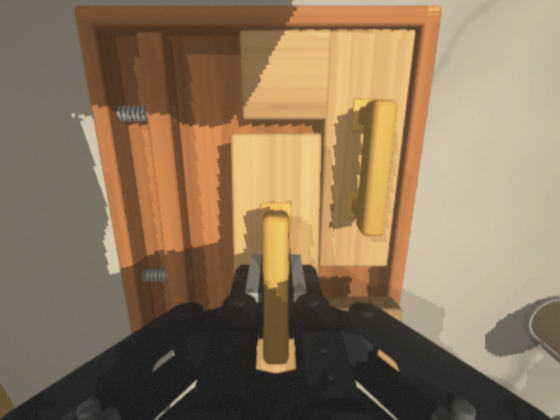

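The board has pitched slightly in the grip: its near end sits lower (row 134), so its far end must have landed on the −x wall. I'll measure B against A in the pre-contact image.

```bash
python3 - <<'E'
from h import *
d=dict(np.load("w3.npz"))
pa,e=fit(d,[(243,24),(415,24),(388,262),(327,113),(245,111)],[L[0],L[1],L[2],L[4],L[5]],.026,[.516,-.1,2.97]);print("A",pa,np.degrees(pa[2]),e,"TCP released .5162 -.1014")
def back(d,u,z):
    r=R.from_quat(d["attitude"]).apply(np.linalg.inv(d["intrinsics"])@[u[0],u[1],1]);return d["xyz"]+r*(z-d["xyz"][2])/r[2]
Rt=lambda p:(np.array([[np.cos(pa[2]),np.sin(pa[2])],[-np.sin(pa[2]),np.cos(pa[2])]])@(p[:2]-pa[:2])*1000).round(1)
print("in A frame: B end",[Rt(back(d,u,.061)) for u in[(230,124),(323,124)]])
print("A short inner edge",Rt(back(d,(285,112),.026)),"wall far inner top(-x)",Rt(back(d,(395,283),.03)),"near inner",Rt(back(d,(430,20),.03)),"A far end",Rt(back(d,(355,262),.026)))
print("Bshort inner top",Rt(back(d,(360,284),.061)))
E
```

```text
A [ 0.51872443 -0.10172548  2.97158657] 170.25936919466275 4.869907863479398 TCP released .5162 -.1014
in A frame: B end [array([20.7, 74.2]), array([20.9, 30.3])]
A short inner edge [25.8 47.3] wall far inner top(-x) [-83.4 -27.8] near inner [ 71.5 -27. ] A far end [-69.9  -0.8]
Bshort inner top [-65.2   5.3]
```

```bash
cat >> h.py <<'E'
def back(d,u,z):
    r=R.from_quat(d["attitude"]).apply(np.linalg.inv(d["intrinsics"])@[u[0],u[1],1]);return d["xyz"]+r*(z-d["xyz"][2])/r[2]
E
python3 - <<'E'
from h import *
d=dict(np.load("w4.npz"))
pa,e=fit(d,[(242,31),(413,30),(387,266),(327,119),(244,117)],[L[0],L[1],L[2],L[4],L[5]],.026,[.516,-.1,2.97]);print("A",pa,np.degrees(pa[2]),e)
Rt=lambda p:(np.array([[np.cos(pa[2]),np.sin(pa[2])],[-np.sin(pa[2]),np.cos(pa[2])]])@(p[:2]-pa[:2])*1000).round(1)
for z in(.055,.061):print("B end",[Rt(back(d,u,z)) for u in[(233,134),(321,134)]])
print("A inner",Rt(back(d,(285,118),.026)),"far wall outer/inner candidates",[Rt(back(d,(395,r),.03)) for r in(292,297,306)])
import cv2
a=d["color"][255:345,90:560,::-1];cv2.imwrite("pics/c4.png",cv2.resize(a[:, :340],None,fx=2.3,fy=2.3,interpolation=cv2.INTER_CUBIC))
E
```

```text
A [ 0.51866492 -0.1014463   2.97046419] 170.19506130221154 5.277236699639673
B end [array([19.2, 73.3]), array([19.2, 29.8])]
B end [array([19.7, 72.5]), array([19.7, 30.6])]
A inner [25.8 46.8] far wall outer/inner candidates [array([-87.4, -28.8]), array([-91.4, -29.2]), array([-98.6, -30.1])]
```

View pics/c4.png

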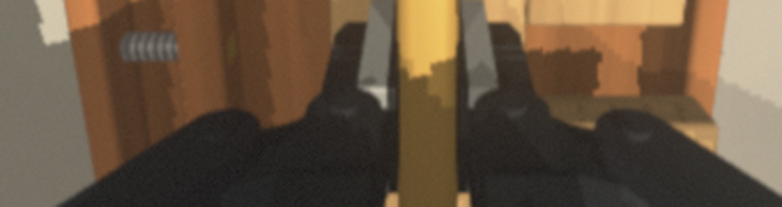

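B's short arm now shows at the lower right (around (370–400, 296–310)), still above the far wall region. I'll level the board by tilting the tool about +4.5°, shift it slightly towards +x and lower in steps.

Emit:
{"name": "drive_tool", "arguments": {"steps": "0 4.5 0 1 0 0 -1;0 0 0 0 0 8 -1;0 0 0 0 0 8 -1;0 0 0 0 0 0 -1"}}

```text
time_s: 18.2
ee_pos: [0.5538, -0.1604, 0.0716]
ee_rot: [0.086, 0.995, 0.004, -0.04]
contact_force: [-0.6, -0.0, -1.4]
opening: 0.0107
gripper_force: 62.1
```

Emit:
{"name": "drive_tool", "arguments": {"steps": "0 0 0 0 0 4 -1;0 0 0 0 0 4 -1;0 0 0 0 0 0 -1"}}

```text
time_s: 18.45
ee_pos: [0.5539, -0.1606, 0.0658]
ee_rot: [0.086, 0.996, 0.003, -0.039]
contact_force: [-0.1, 0.3, -2.5]
opening: 0.0109
gripper_force: 62.1
```

```bash
python3 - <<'E'
from h import *
go(-24,-10)
d=dict(np.load("w4.npz"));p=back(d,(400,309),.064);print(p, back(d,(405,309),.03))
E
```

```text
t 18.45 pos [ 0.5539 -0.1606  0.0658] yaw 170.14 tilt [-0.077  0.014] q [-0.28  0.49 -0.12  1.03 -0.01 -0.11] open 0.0109 F [-0.1  0.3 -2.5]
shift tool mm [-3.4 -0.9 -0.3] tray pos [-20.6 -10.9]
[ 0.59682938 -0.0968715   0.064     ] [ 0.62453932 -0.08188215  0.03      ]
```

Emit:
{"name": "drive_tool", "arguments": {"steps": "0 0 0 0 0 3 -1;0 0 0 0 0 3 -1;0 0 0 0 0 0 -1;0 0 0 0 0 2 -1;0 0 0 0 0 0 -1"}}

```text
time_s: 18.87
ee_pos: [0.5545, -0.1608, 0.059]
ee_rot: [0.086, 0.996, 0.003, -0.038]
contact_force: [3.2, -0.6, 5.9]
opening: 0.0105
gripper_force: 63.2
```

```bash
python3 - <<'E'
from h import *
go(-24,-15)
E
```

```text
t 18.87 pos [ 0.5545 -0.1608  0.059 ] yaw 170.14 tilt [-0.075  0.013] q [-0.28  0.5  -0.13  1.02 -0.01 -0.11] open 0.0105 F [ 3.2 -0.6  5.9]
shift tool mm [-2.8  4.1 -0.2] tray pos [-21.2 -10.9]
```

Emit:
{"name": "drive_tool", "arguments": {"steps": "0 0 0 0 0 2 -1;0 0 0 0 0 1.5 -1;0 0 0 0 2 0 -1;0 0 0 0 2 0 -1;0 0 0 0 1 0 -1;0 0 0 0 0 0 -1"}}

```text
time_s: 19.37
ee_pos: [0.5564, -0.1579, 0.0567]
ee_rot: [0.086, 0.996, 0.001, -0.036]
contact_force: [4.3, -9.7, 8.1]
opening: 0.0109
gripper_force: 63.9
```

```bash
python3 - <<'E'
from h import *
go(-24,-15)
E
```

```text
t 19.37 pos [ 0.5564 -0.1579  0.0567] yaw 170.1 tilt [-0.073  0.008] q [-0.27  0.5  -0.13  1.01 -0.01 -0.1 ] open 0.0109 F [ 4.3 -9.7  8.1]
shift tool mm [-1.5  1.  -0.1] tray pos [-22.5 -14. ]
```

Emit:
{"name": "drive_tool", "arguments": {"steps": "0 0 0 0 -1.5 0 -1;0 0 0 0 0 0 -0.3;0 0 0 0 0 0 -0.3;0 0 0 0 0 0 -0.3;0 0 0 0 0 -10 -0.3;0 0 0 0 0 -30 -0.3;0 0 0 0 0 -20 -0.3;0 -4.5 0 0 0 0 -1;0 0 0 0 0 0 -1;0 0 0 0 0 0 -1;0 0 0 0 0 0 -1"}}

```text
time_s: 20.28
ee_pos: [0.5582, -0.1578, 0.1147]
ee_rot: [0.086, 0.996, 0.0, -0.001]
contact_force: [0.3, 0.5, -0.6]
opening: -0.0001
gripper_force: 0.0
```

```bash
python3 - <<'E'
from h import *
go(-48,-14.5);go(2,-14.5)
E
```

```text
t 20.28 pos [ 0.5582 -0.1578  0.1147] yaw 170.13 tilt [-0.002  0.   ] q [-0.28  0.41 -0.12  1.04 -0.   -0.1 ] open -0.0001 F [ 0.3  0.5 -0.6]
shift tool mm [-23.7   0.1  -0. ] tray pos [-24.3 -14.5]
t 20.28 pos [ 0.5582 -0.1578  0.1147] yaw 170.13 tilt [-0.002  0.   ] q [-0.28  0.41 -0.12  1.04 -0.   -0.1 ] open -0.0001 F [ 0.3  0.5 -0.6]
shift tool mm [26.3 -0.   0.1] tray pos [-24.3 -14.5]
```

Emit:
{"name": "drive_tool", "arguments": {"steps": "0 0 0 -23.7 0 0 -1;0 0 0 0 0 20 -1;0 0 0 0 0 10 -1;0 0 0 0 0 4 -1;0 0 0 0 0 2 -1;0 0 0 0 0 1 -1;0 0 0 0 0 0 -1"}}

```text
time_s: 20.87
ee_pos: [0.5814, -0.1618, 0.08]
ee_rot: [0.086, 0.996, 0.0, -0.0]
contact_force: [-7.5, 2.8, 25.9]
opening: -0.0002
gripper_force: 13.2
```

Emit:
{"name": "drive_tool", "arguments": {"steps": "0 0 0 0 0 -12 -1;0 0 0 50 0 -5 -1"}}

```text
refused, shift out of range in row 2
```

Emit:
{"name": "drive_tool", "arguments": {"steps": "0 0 0 0 0 -12 -1;0 0 0 25 0 -3 -1;0 0 0 23 0 0 -1;0 0 0 0 0 8 -1;0 0 0 0 0 4 -1;0 0 0 0 0 2.5 -1;0 0 0 0 0 1 -1;0 0 0 0 0 0 -1"}}

```text
time_s: 21.53
ee_pos: [0.5332, -0.1535, 0.0798]
ee_rot: [0.086, 0.996, 0.0, -0.001]
contact_force: [-19.6, 4.8, 44.7]
opening: -0.0001
gripper_force: 22.0
```

Emit:
{"name": "drive_tool", "arguments": {"steps": "0 0 0 0 0 -20 -1;0 0 0 0 0 -30 0;0 0 0 0 0 -35 0;0 0 0.5 0 0 -35 0;0 0 0 17 35.9 0 0;0 0 0 17 35.9 0 0;0 0 0 17 35.9 0 0;0 0 0 17 35.9 0 0;0 0 0 17 35.9 0 0;0 0 0 17 35.9 0 0;0 0 0 17 35.9 0 0;0 0 0 17 35.9 0 0;0 0 0 17 35.9 0 0;0 0 0 17 35.9 0 0;0 0 0 17 35.9 0 0;0 0 0 17 35.9 0 0;0 0 0 17 35.9 0 0;0 0 0 0 0 20 0;0 0 0 0 0 0 0", "newtons": 100}}

```text
time_s: 23.12
ee_pos: [0.3997, 0.3467, 0.1741]
ee_rot: [0.088, 0.996, -0.002, -0.002]
contact_force: [-1.6, -0.6, -0.9]
opening: 0.0427
gripper_force: 0.0
```

```bash
python3 - <<'E'
from h import *
from rig import snapshot
s,M=st();print((M.T@(1000*(np.array([.395,.345,.0475])-s['ee_pos']))).round(1))
d=snapshot("top");np.savez("t3.npz",**d)
import cv2
a=d["color"][150:290,270:430,::-1];cv2.imwrite("pics/t3.png",cv2.resize(a,None,fx=4,fy=4,interpolation=cv2.INTER_CUBIC))
E
```

```text
t 23.12 pos [0.3997 0.3467 0.1741] yaw 169.86 tilt [-0.004 -0.003] q [ 0.71  0.29 -0.15  1.14  0.    0.89] open 0.0427 F [-1.6 -0.6 -0.9]
[  3.9  -2.  126.6]
```

View pics/t3.png

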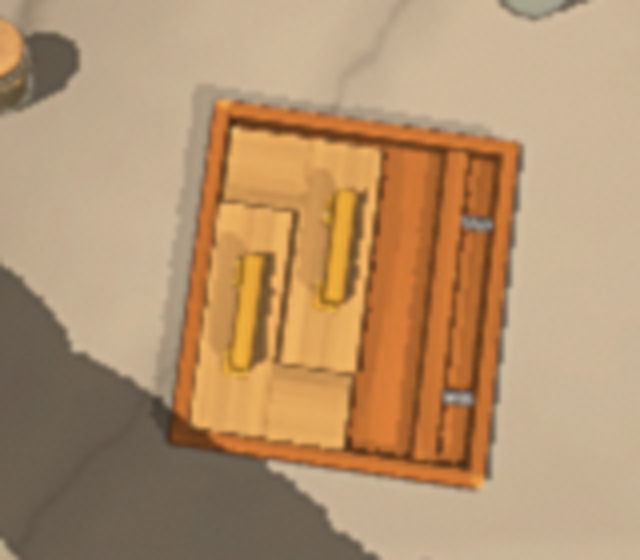

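The top view shows both L-boards interlocked flat. Their outer edges run from (383,150) to (352,450), and the slat face runs from (445,150) to (415,455). Next is the straight board.

Emit:
{"name": "drive_tool", "arguments": {"steps": "0 0 0.2 3.9 -2 0 0;0 0 0 0 0 35 0;0 0 0 0 0 35 0;0 0 0 0 0 35 0;0 0 0 0 0 21.5 0;0 0 0 0 0 0 0;0 0 0 0 0 0 -1;0 0 0 0 0 0 -1;0 0 0 0 0 0 -1;0 0 0 0 0 0 -1;0 0 0 0 0 0 -1;0 0 0 0 0 0 -1", "newtons": 100}}

```text
time_s: 24.17
ee_pos: [0.398, 0.3446, 0.0524]
ee_rot: [0.092, 0.996, 0.001, 0.001]
contact_force: [0.2, -0.8, 8.7]
opening: 0.0097
gripper_force: 100.6
```

```bash
python3 - <<'E'
from h import *
go(0,34)
d=dict(np.load("t3.npz"))
f=lambda a:np.array(a)/4+[269.6,149.6]
p,e=fit(d,f([(218,101),(522,146),(482,488),(170,440)]),T,.03,tray);print("tray",p,np.degrees(p[2]),e)
c,s=np.cos(tray[2]),np.sin(tray[2])
ty=lambda u,z:(np.array([[c,s],[-s,c]])@(back(d,f(u),z)[:2]-tray[:2])*1000).round(1)
print("B edge",ty((384,150),.026),ty((362,372),.026),"A edge",ty((352,450),.026),"slat",ty((446,155),.028),ty((415,458),.028))
print("inner walls x",ty((310,130),.03),ty((270,442),.03))
E
```

```text
t 24.17 pos [0.398  0.3446 0.0524] yaw 169.43 tilt [0.003 0.002] q [ 0.71  0.38 -0.35  0.83 -0.    0.9 ] open 0.0097 F [ 0.2 -0.8  8.7]
shift tool mm [-226.  -513.2   -0.7] tray pos [ 219.1 -482.2]
tray [ 0.53223543 -0.16840093  2.96457026] 169.8573639469131 0.7757408848715954
B edge [-92.8  12.7] [47.5 15.4] A edge [95.5 15. ] slat [-94.8  51. ] [94.8 52.9]
inner walls x [-97.6 -35. ] [ 98.5 -35.2]
```

Emit:
{"name": "drive_tool", "arguments": {"steps": "0 0 0 0 0 0 -0.5;0 0 0 0 0 0 -0.5;0 0 0 0 0 5 -0.5;0 0 0 0 0 0 -0.5;0 0 0 0 0 0 -1;0 0 0 0 0 0 -1;0 0 0 0 0 0 -1;0 0 0 0 0 0 -1;0 0 0 0 0 0 -1", "newtons": 100}}

```text
time_s: 24.92
ee_pos: [0.3969, 0.3438, 0.0457]
ee_rot: [0.092, 0.996, -0.0, -0.0]
contact_force: [-1.0, -1.1, -1.1]
opening: 0.0103
gripper_force: 97.4
```

Emit:
{"name": "drive_tool", "arguments": {"steps": "0 0 0 0 0 -20 -1;0 0 0 0 0 -35 -1;0 0 0 0 0 -35 -1;0 0 0 0 0 -35 -1;0 0 0 0 0 -25 -1;0 0 0 0 0 0 -1;0 0 0 0 0 0 -1"}}

```text
time_s: 25.5
ee_pos: [0.3976, 0.3444, 0.1971]
ee_rot: [0.092, 0.996, 0.001, 0.001]
contact_force: [0.0, 0.2, -2.4]
opening: 0.0104
gripper_force: 97.9
```

```bash
python3 - <<'E'
from h import *
go(-1.5,38)
E
```

```text
t 25.5 pos [0.3976 0.3444 0.1971] yaw 169.43 tilt [0.002 0.002] q [ 0.71  0.26 -0.12  1.19  0.    0.9 ] open 0.0104 F [ 0.   0.2 -2.4]
shift tool mm [-227.9 -516.9   -0.9] tray pos [ 219.4 -481.9]
```

Emit:
{"name": "drive_tool", "arguments": {"steps": "0 0 -0.7 -16.3 -36.9 0 -1;0 0 0 -16.3 -36.9 0 -1;0 0 0 -16.3 -36.9 0 -1;0 0 0 -16.3 -36.9 0 -1;0 0 0 -16.3 -36.9 0 -1;0 0 0 -16.3 -36.9 0 -1;0 0 0 -16.3 -36.9 0 -1;0 0 0 -16.3 -36.9 0 -1;0 0 0 -16.3 -36.9 0 -1;0 0 0 -16.3 -36.9 0 -1;0 0 0 -16.3 -36.9 0 -1;0 0 0 -16.3 -36.9 0 -1;0 0 0 -16.3 -36.9 0 -1;0 0 0 -16.3 -36.9 0 -1;-6 0 0 0 0 0 -1;-6 0 0 0 0 0 -1;-6 0 0 0 0 0 -1;-6 0 0 0 0 0 -1;0 0 0 0 0 0 -1;0 0 0 0 0 0 -1"}}

```text
time_s: 27.17
ee_pos: [0.5318, -0.2054, 0.1932]
ee_rot: [0.086, 0.974, 0.207, 0.016]
contact_force: [0.5, 0.4, -1.1]
opening: 0.0104
gripper_force: 98.4
```

```bash
cat >> h.py <<'E'
def go3(x,y,z):
    s,M=st(); w=np.r_[tw(tray,(x,y)),z]-1000*s['ee_pos']
    c,sn=np.cos(tray[2]),np.sin(tray[2]);B=np.array([[c,sn,0],[-sn,c,0],[0,0,1]])
    print('shift tool',(M.T@np.r_[w]).round(1),'tray pos',(B[:2,:2]@(s['ee_pos'][:2]-tray[:2])*1000).round(1),'up in tray',(-B@M[:,2]).round(3),'x in tray',(B@M[:,0]).round(3),'F tray',(B@s['contact_force']).round(1))
    return B@M
E
python3 - <<'E'
from h import *
go3(-1,39,90)
E
```

```text
t 27.17 pos [ 0.5318 -0.2054  0.1932] yaw 169.99 tilt [0.067 0.401] q [-0.56  0.45  0.09  1.38  0.38 -0.42] open 0.0104 F [ 0.5  0.4 -1.1]
shift tool [  5.  -43.8  93.5] tray pos [-6.4 36.9] up in tray [-0.002  0.406  0.914] x in tray [ 1.    -0.004  0.004] F tray [-0.4 -0.5 -1.1]
```

Emit:
{"name": "drive_tool", "arguments": {"steps": "0 0 0 1.3 -11 23.4 -1;0 0 0 1.3 -11 23.4 -1;0 0 0 1.3 -11 23.4 -1;0 0 0 1.2 -10.8 23.3 -1;0 0 0 0 -4 9 -1;0 0 0 0 -4 9 -1;0 0 0 0 0 0 -1;0 0 0 0 0 0 -1"}}

```text
time_s: 27.83
ee_pos: [0.5274, -0.2043, 0.0735]
ee_rot: [0.084, 0.975, 0.207, 0.017]
contact_force: [-2.4, 1.7, 4.6]
opening: 0.0099
gripper_force: 99.6
```

```bash
python3 - <<'E'
from h import *
go3(-1,39,61.5)
E
```

```text
t 27.83 pos [ 0.5274 -0.2043  0.0735] yaw 170.17 tilt [0.068 0.4  ] q [-0.56  0.53 -0.11  1.1   0.38 -0.42] open 0.0099 F [-2.4  1.7  4.6]
shift tool [ 0.8 -7.1 10.1] tray pos [-1.8 36.6] up in tray [-0.001  0.406  0.914] x in tray [ 1.    -0.     0.001] F tray [ 2.7 -1.3  4.6]
```

Emit:
{"name": "drive_tool", "arguments": {"steps": "0 0 0 0 3 -7 -1;0 0 0 3 -1 1 -1;0 0 0 0 0 0 -1;0 0 0 0 -3.5 6 -1;0 0 0 0 -3 5 -1;0 0 0 0 0 0 -1;0 0 0 0 0 0 -1"}}

```text
time_s: 28.42
ee_pos: [0.5267, -0.2071, 0.0694]
ee_rot: [0.084, 0.974, 0.208, 0.021]
contact_force: [4.2, 1.5, 25.8]
opening: 0.0105
gripper_force: 104.4
```

```bash
python3 - <<'E'
from h import *
go3(1,39,61.5)
E
```

```text
t 28.42 pos [ 0.5267 -0.2071  0.0694] yaw 170.02 tilt [0.077 0.402] q [-0.57  0.53 -0.12  1.09  0.39 -0.43] open 0.0105 F [ 4.2  1.5 25.8]
shift tool [ 2.7 -2.8  7.4] tray pos [-1.6 39.5] up in tray [0.007 0.409 0.913] x in tray [ 1.    -0.003 -0.006] F tray [-3.9 -2.1 25.8]
```

```bash
python3 - <<'E'
from h import *
s,M=st();c,sn=np.cos(tray[2]),np.sin(tray[2]);B=np.array([[c,sn,0],[-sn,c,0],[0,0,1]])
print("torque tray",B@s['wrist_torque'])
E
```

```text
t 28.42 pos [ 0.5267 -0.2071  0.0694] yaw 170.02 tilt [0.077 0.402] q [-0.57  0.53 -0.12  1.09  0.39 -0.43] open 0.0105 F [ 4.2  1.5 25.8]
torque tray [-2.26799561 -0.46105236 -0.82413717]
```

Emit:
{"name": "drive_tool", "arguments": {"steps": "0 0 0 0 5 -11 -1;0 0 0 0 2 -5 -1;0 0 0 0 0 0 -1;0 0 0 0 0 0 -1"}}

```text
time_s: 28.75
ee_pos: [0.5241, -0.2072, 0.0835]
ee_rot: [0.084, 0.975, 0.207, 0.018]
contact_force: [0.1, 0.3, -1.5]
opening: 0.0101
gripper_force: 99.2
```

```bash
python3 - <<'E'
from h import *
from rig import snapshot
M=go3(0,39,90)
from rig import sensors
s=sensors.read_state();Mw=R.from_quat(s['ee_rot']).as_matrix()
d=snapshot("wrist");np.savez("w5.npz",**d);I=d["color"].astype(int)
# profile on the board's top, along board x at yb (board frame: x=tool x, y=-tool y, z=-tool z from TCP)
for yb in(-15,0,15):
    print("yb",yb)
    for x in np.arange(86,116,1.5):
        P=s['ee_pos']+Mw@(np.array([x,-yb,45.7-18])/1000)
        u=proj(d,[P])[0].round().astype(int)
        print(x,u,I[u[1],u[0]] if 0<=u[1]<420 and 0<=u[0]<560 else None,end='; ')
    print()
E
```

```text
t 28.75 pos [ 0.5241 -0.2072  0.0835] yaw 170.13 tilt [0.07 0.4 ] q [-0.57  0.52 -0.1   1.12  0.38 -0.43] open 0.0101 F [ 0.1  0.3 -1.5]
shift tool [-0.9  3.6 -5.5] tray pos [ 0.9 40.1] up in tray [0.001 0.406 0.914] x in tray [ 1.    -0.001 -0.   ] F tray [-0.  -0.3 -1.5]
yb -15
86.0 [310  92] [224 180 119]; 87.5 [310  89] [224 181 120]; 89.0 [310  85] [224 181 119]; 90.5 [310  82] [224 182 121]; 92.0 [310  78] [225 182 121]; 93.5 [310  74] [224 181 120]; 95.0 [310  71] [224 180 120]; 96.5 [310  67] [224 180 119]; 98.0 [311  63] [225 182 121]; 99.5 [311  60] [224 181 121]; 101.0 [311  56] [214 198 171]; 102.5 [311  52] [215 203 177]; 104.0 [311  48] [215 203 178]; 105.5 [311  44] [215 202 176]; 107.0 [311  41] [214 201 176]; 108.5 [312  37] [213 201 177]; 110.0 [312  33] [212 200 176]; 111.5 [312  29] [213 201 177]; 113.0 [312  25] [214 202 179]; 114.5 [312  21] [215 202 179]; 
yb 0
86.0 [276  92] [214 169 113]; 87.5 [276  89] [210 165 111]; 89.0 [276  85] [147 117  80]; 90.5 [277  82] [147 118  80]; 92.0 [277  78] [148 119  82]; 93.5 [277  74] [148 118  81]; 95.0 [277  71] [148 119
[... 323 characters left out ...]
7  29] [214 201 178]; 113.0 [277  25] [215 201 179]; 114.5 [277  21] [213 200 177]; 
yb 15
86.0 [243  92] [140 110  74]; 87.5 [243  89] [141 110  75]; 89.0 [243  85] [141 112  76]; 90.5 [243  82] [141 112  77]; 92.0 [243  78] [142 113  78]; 93.5 [243  74] [139 112  75]; 95.0 [243  71] [140 112  78]; 96.5 [243  67] [139 110  76]; 98.0 [242  63] [139 109  76]; 99.5 [242  60] [139 112  77]; 101.0 [242  56] [132 102  75]; 102.5 [242  52] [212 199 175]; 104.0 [242  48] [127 120 108]; 105.5 [242  44] [126 119 106]; 107.0 [242  40] [124 117 104]; 108.5 [242  37] [124 116 103]; 110.0 [242  33] [124 116 104]; 111.5 [241  29] [125 118 104]; 113.0 [241  25] [125 117 105]; 114.5 [241  21] [124 116 104];
```

The board's near end is 100 mm from the TCP, so it overhangs the near wall. I'll shift 7.5 mm towards −x and lower again.

Emit:
{"name": "drive_tool", "arguments": {"steps": "0 0 0 -4 0 0 -1;0 0 0 -3.4 0 0 -1;0 0 0 0 -3.2 7.3 -1;0 0 0 0 -2 5 -1;0 0 0 0 0 0 -1;0 0 0 0 0 0 -1"}}

```text
time_s: 29.3
ee_pos: [0.531, -0.2078, 0.0697]
ee_rot: [0.084, 0.974, 0.208, 0.017]
contact_force: [-1.0, -0.2, -1.0]
opening: 0.0103
gripper_force: 99.3
```

```bash
python3 - <<'E'
from h import *
go3(-6.5,39.5,61.5)
E
```

```text
t 29.3 pos [ 0.531  -0.2078  0.0697] yaw 170.13 tilt [0.068 0.402] q [-0.56  0.54 -0.1   1.1   0.39 -0.42] open 0.0103 F [-1.  -0.2 -1. ]
shift tool [-0.5 -3.4  7.5] tray pos [-6.  39.4] up in tray [-0.001  0.407  0.913] x in tray [ 1.    -0.001  0.001] F tray [ 0.9  0.3 -1. ]
```

Emit:
{"name": "drive_tool", "arguments": {"steps": "0 0 0 0 -1.6 3.7 -1;0 0 0 0 -1.6 3.7 -1;0 0 0 0 0 0 -1;0 0 0 0 0 0 -1"}}

```text
time_s: 29.63
ee_pos: [0.5313, -0.208, 0.0633]
ee_rot: [0.084, 0.974, 0.207, 0.018]
contact_force: [-4.6, -0.8, 8.5]
opening: 0.0102
gripper_force: 101.1
```

```bash
python3 - <<'E'
from h import *
go3(-6,57,61)
from rig import snapshot,sensors
s=sensors.read_state();Mw=R.from_quat(s['ee_rot']).as_matrix()
d=snapshot("wrist");np.savez("w6.npz",**d);I=d["color"].astype(int)
for yb in(-15,0):
    for x in np.arange(92,125,1.5):
        u=proj(d,[s['ee_pos']+Mw@(np.array([x,-yb,27.7])/1000)])[0].round().astype(int)
        print(x,u[1],I[u[1],u[0]] if 0<=u[1]<420 else None,end='; ')
    print()
E
```

```text
t 29.63 pos [ 0.5313 -0.208   0.0633] yaw 170.11 tilt [0.071 0.401] q [-0.56  0.55 -0.11  1.09  0.39 -0.42] open 0.0102 F [-4.6 -0.8  8.5]
shift tool [  0.3 -16.8  -5. ] tray pos [-6.3 39.6] up in tray [0.001 0.407 0.913] x in tray [ 1.    -0.002 -0.001] F tray [4.4 1.6 8.5]
92.0 78 [222 179 117]; 93.5 74 [222 178 116]; 95.0 71 [221 177 117]; 96.5 67 [222 179 117]; 98.0 63 [219 174 115]; 99.5 60 [142 111  76]; 101.0 56 [158 107  68]; 102.5 52 [207 135  85]; 104.0 48 [211 138  85]; 105.5 44 [217 143  89]; 107.0 41 [222 149  92]; 108.5 37 [213 145  95]; 110.0 33 [213 200 176]; 111.5 29 [211 198 174]; 113.0 25 [211 198 175]; 114.5 21 [213 198 176]; 116.0 17 [213 201 175]; 117.5 13 [212 198 175]; 119.0 9 [212 198 175]; 120.5 4 [211 199 176]; 122.0 0 [214 203 179]; 123.5 -4 None; 
92.0 78 [229 187 123]; 93.5 74 [228 185 122]; 95.0 71 [227 184 121]; 96.5 67 [155 121  80]; 98.0 63 [153 119  81]; 99.5 60 [95 70 49]; 101.0 56 [106  75  50]; 102.5 52 [180 120  74]; 104.0 48 [193 125  78]; 105.5 44 [127  88  57]; 107.0 40 [127  87  59]; 108.5 37 [131  90  60]; 110.0 33 [150 121  96]; 111.5 29 [213 200 177]; 113.0 25 [211 198 174]; 114.5 21 [212 199 175]; 116.0 17 [211 198 174]; 117.5 13 [212 198 174]; 119.0 8 [211 198 175]; 120.5 4 [203 191 168]; 122.0 0 [125 118 104]; 123.5 -4 None;
```

Emit:
{"name": "drive_tool", "arguments": {"steps": "0 0 0 0 1 -2 -1;0 -3 0 1.5 0 0 -1;0 0 0 0 0 0 -1;0 0 0 0 0 0 -1"}}

```text
time_s: 30.02
ee_pos: [0.5293, -0.2074, 0.0648]
ee_rot: [0.09, 0.974, 0.205, 0.043]
contact_force: [-0.8, -0.8, -1.1]
opening: 0.0102
gripper_force: 99.5
```

Emit:
{"name": "drive_tool", "arguments": {"steps": "0 0 0 0 -1.3 2.7 -1;0 0 0 0 0 0 -1;0 0 0 0 0 0 -1"}}

```text
time_s: 30.27
ee_pos: [0.5306, -0.2078, 0.0618]
ee_rot: [0.089, 0.974, 0.205, 0.043]
contact_force: [-0.4, 0.2, 5.0]
opening: 0.0103
gripper_force: 100.4
```

```bash
python3 - <<'E'
from h import *
go3(-5,57,61)
E
```

```text
t 30.27 pos [ 0.5306 -0.2078  0.0618] yaw 168.94 tilt [0.121 0.392] q [-0.57  0.52 -0.16  1.01  0.41 -0.42] open 0.0103 F [-0.4  0.2  5. ]
shift tool [  0.2 -16.3  -6.4] tray pos [-5.6 39.5] up in tray [0.052 0.406 0.912] x in tray [ 0.999 -0.022 -0.048] F tray [ 0.4 -0.1  5. ]
```

Emit:
{"name": "drive_tool", "arguments": {"steps": "0 0 0 0 -3 -1.5 -1;0 0 0 0 -3.3 -1.5 -1;0 0 0 0 -3.4 -1.5 -1;0 0 0 0 -3.4 -1.5 -1;0 0 0 0 -3.4 -1.5 -1;0 0 0 0 0 0 -1;0 0 0 0 0 0 -1"}}

```text
time_s: 30.85
ee_pos: [0.5268, -0.2257, 0.0617]
ee_rot: [0.09, 0.974, 0.205, 0.044]
contact_force: [3.3, 4.3, -1.2]
opening: 0.0101
gripper_force: 99.4
```

```bash
python3 - <<'E'
from h import *
go3(-5,58.5,61)
E
```

```text
t 30.85 pos [ 0.5268 -0.2257  0.0617] yaw 168.89 tilt [0.122 0.392] q [-0.6   0.53 -0.14  1.03  0.4  -0.45] open 0.0101 F [ 3.3  4.3 -1.2]
shift tool [-0.1 -0.9  0.4] tray pos [-4.9 57.8] up in tray [0.053 0.407 0.912] x in tray [ 0.999 -0.023 -0.048] F tray [-2.5 -4.8 -1.2]
```

Emit:
{"name": "drive_tool", "arguments": {"steps": "3 0 0 0 1.5 1.3 -1;3 0 0 0 1.4 1.3 -1;3 0 0 0 1.8 1.1 -1;3 0 0 0 1.8 1.1 -1;0 0 0 0 0 0 -1"}}

```text
time_s: 31.27
ee_pos: [0.528, -0.2164, 0.0596]
ee_rot: [0.093, 0.99, 0.101, 0.033]
contact_force: [2.3, 5.0, -1.9]
opening: 0.01
gripper_force: 99.3
```

```bash
python3 - <<'E'
from h import *
go3(-5,50.2,59.1)
E
```

```text
t 31.27 pos [ 0.528  -0.2164  0.0596] yaw 169.02 tilt [0.085 0.194] q [-0.5   0.45 -0.23  0.91  0.21 -0.31] open 0.01 F [ 2.3  5.  -1.9]
shift tool [-0.5 -1.9  0.2] tray pos [-4.5 48.4] up in tray [0.051 0.205 0.977] x in tray [ 0.999 -0.021 -0.047] F tray [-1.4 -5.3 -1.9]
```

Emit:
{"name": "drive_tool", "arguments": {"steps": "0 0 0 0.5 -2.5 -0.5 -1;3 0 0 0 1.8 1.2 -1;3 0 0 0 1.8 1.2 -1;3 0 0 0 2.1 1.2 -1;3 0 0 0 2.1 1.2 -1;0 0 0 0 0 0 -1;0 0 0 0 0 0 -1"}}

```text
time_s: 31.85
ee_pos: [0.529, -0.211, 0.0555]
ee_rot: [0.096, 0.995, -0.002, 0.024]
contact_force: [1.1, 4.2, -0.8]
opening: 0.0099
gripper_force: 99.8
```

```bash
python3 - <<'E'
from h import *
go3(-5,41,54)
E
```

```text
t 31.85 pos [ 0.529  -0.211   0.0555] yaw 169.03 tilt [ 0.047 -0.008] q [-0.38  0.42 -0.29  0.82  0.01 -0.19] open 0.0099 F [ 1.1  4.2 -0.8]
shift tool [-0.4  1.9  1.5] tray pos [-4.5 42.9] up in tray [0.047 0.    0.999] x in tray [ 0.999 -0.02  -0.047] F tray [-0.4 -4.3 -0.8]
```

Emit:
{"name": "drive_tool", "arguments": {"steps": "0 0 -1.1 0 0 0.5 -1;0 0 0 0 1.5 1 -1;0 0 0 0 1.5 1 -1;0 0 0 0 1.5 0 -1;0 0 0 0 0 0 -1;0 0 0 0 0 0 -1"}}

```text
time_s: 32.35
ee_pos: [0.5298, -0.2079, 0.053]
ee_rot: [0.087, 0.996, -0.002, 0.024]
contact_force: [1.8, 3.8, -1.6]
opening: 0.0101
gripper_force: 99.5
```

```bash
python3 - <<'E'
from h import *
go3(-5,38,54)
E
```

```text
t 32.35 pos [ 0.5298 -0.2079  0.053 ] yaw 170.0 tilt [ 0.047 -0.008] q [-0.38  0.42 -0.29  0.81  0.01 -0.2 ] open 0.0101 F [ 1.8  3.8 -1.6]
shift tool [-0.2  1.7 -1. ] tray pos [-4.9 39.7] up in tray [ 0.048 -0.     0.999] x in tray [ 0.999 -0.004 -0.048] F tray [-1.2 -4.  -1.6]
```

Emit:
{"name": "drive_tool", "arguments": {"steps": "0 0 0 0 1.5 1.5 -1;0 0 0 0 1 1.5 -1;0 0 0 0 0 1 -1;0 0 0 0 0 0 -1;0 0 0 0 0 0 -1"}}

```text
time_s: 32.77
ee_pos: [0.5301, -0.2072, 0.0524]
ee_rot: [0.088, 0.996, -0.004, 0.025]
contact_force: [-14.1, 0.0, 36.1]
opening: 0.0104
gripper_force: 105.4
```

```bash
python3 - <<'E'
from h import *
go3(-5,38,54)
from rig import sensors;print(sensors.read_state()['wrist_torque'])
E
```

```text
t 32.77 pos [ 0.5301 -0.2072  0.0524] yaw 169.93 tilt [ 0.048 -0.013] q [-0.38  0.42 -0.3   0.81  0.01 -0.2 ] open 0.0104 F [-14.1   0.   36.1]
shift tool [-0.1  1.1 -1.6] tray pos [-5.  39.1] up in tray [ 0.05  -0.005  0.999] x in tray [ 0.999 -0.005 -0.05 ] F tray [13.9  2.4 36.1]
[-0.32637174  2.92657583  0.12556469]
```

Emit:
{"name": "drive_tool", "arguments": {"steps": "0 0 0 0 0 -2 -1;0 0 0 0 0 0 -0.3;0 0 0 0 0 0 -0.3;0 0 0 0 0 0 -0.3;0 0 0 0 0 -10 -0.3;0 0 0 0 0 -30 -0.3;0 0 0 0 0 -15 -0.3;0 3 0 0 0 0 -1;0 0 0 0 0 0 -1;0 0 0 0 0 0 -1;0 0 0 0 0 0 -1"}}

```text
time_s: 33.68
ee_pos: [0.5276, -0.2047, 0.1054]
ee_rot: [0.087, 0.996, 0.0, -0.002]
contact_force: [-0.7, -0.7, 0.0]
opening: -0.0
gripper_force: 0.0
```

```bash
python3 - <<'E'
from h import *
go3(-24,38,100);go3(22,38,100)
E
```

```text
t 33.68 pos [ 0.5276 -0.2047  0.1054] yaw 170.02 tilt [-0.005  0.001] q [-0.37  0.39 -0.17  1.01 -0.   -0.2 ] open -0.0 F [-0.7 -0.7  0. ]
shift tool [-21.9  -0.9   5.3] tray pos [-2.1 37. ] up in tray [-0.005 -0.     1.   ] x in tray [ 1.    -0.003  0.005] F tray [0.6 0.8 0. ]
t 33.68 pos [ 0.5276 -0.2047  0.1054] yaw 170.02 tilt [-0.005  0.001] q [-0.37  0.39 -0.17  1.01 -0.   -0.2 ] open -0.0 F [-0.7 -0.7  0. ]
shift tool [24.1 -1.1  5.5] tray pos [-2.1 37. ] up in tray [-0.005 -0.     1.   ] x in tray [ 1.    -0.003  0.005] F tray [0.6 0.8 0. ]
```

Emit:
{"name": "drive_tool", "arguments": {"steps": "0 0 0 -22 -0.5 0 -1;0 0 0 0 0 14 -1;0 0 0 0 0 8 -1;0 0 0 0 0 4 -1;0 0 0 0 0 2 -1;0 0 0 0 0 0 -1"}}

```text
time_s: 34.18
ee_pos: [0.5485, -0.2087, 0.0799]
ee_rot: [0.087, 0.996, 0.0, -0.002]
contact_force: [-7.8, 2.0, 22.2]
opening: 0.0
gripper_force: 11.5
```

Emit:
{"name": "drive_tool", "arguments": {"steps": "0 0 0 0 0 -12 -1;0 0 0 23 0 -3 -1;0 0 0 23 0 0 -1;0 0 0 0 0 8 -1;0 0 0 0 0 4 -1;0 0 0 0 0 3 -1;0 0 0 0 0 0 -1"}}

```text
time_s: 34.77
ee_pos: [0.5027, -0.2008, 0.0798]
ee_rot: [0.087, 0.996, 0.0, -0.003]
contact_force: [-14.6, 5.2, 32.1]
opening: -0.0001
gripper_force: 15.6
```

Emit:
{"name": "drive_tool", "arguments": {"steps": "0 0 0 0 0 -20 -1;0 0 0 0 0 -35 -1;0 0 0 0 0 -35 -1;0 0 0 0 0 -35 -1;0 0 0 15 35 0 -1;0 0 0 15 35 0 -1;0 0 0 15 35 0 -1;0 0 0 15 35 0 -1;0 0 0 15 35 0 -1;0 0 0 15 35 0 -1;0 0 0 15 35 0 -1;0 0 0 15 35 0 -1;0 0 0 15 35 0 -1;0 0 0 15 35 0 -1;0 0 0 0 0 0 -1;0 0 0 0 0 0 -1"}}

```text
time_s: 36.1
ee_pos: [0.4173, 0.1715, 0.2033]
ee_rot: [0.085, 0.996, -0.0, -0.002]
contact_force: [-0.1, -0.5, 0.4]
opening: 0.0002
gripper_force: 0.0
```

```bash
python3 - <<'E'
from h import *
from rig import snapshot
import cv2
st();d=snapshot("top");I=cv2.GaussianBlur(d["color"],(1,1),0)
for x in(-85,-60,70,88):
    P=[np.r_[tw(tray,(x,y))/1000,.026] for y in range(-94,95,4)]
    u=proj(d,P).round().astype(int)
    print(x,[(y,int(I[b,a,1]),int(I[b,a,2])) for y,(a,b) in zip(range(-94,95,4),u)])
b=cv2.imread("pics/top0.png")[:,:,::-1]
g=lambda i:i[115:180,190:430].astype(int)
D=np.abs(g(d["color"])-g(b)).sum(2)>90;print("changed px near objects",D.sum(), np.argwhere(D).mean(0)+[115,190] if D.any() else '')
E
```

```text
t 36.1 pos [0.4173 0.1715 0.2033] yaw 170.27 tilt [-0.005  0.   ] q [ 0.39  0.14 -0.26  1.17  0.    0.56] open 0.0002 F [-0.1 -0.5  0.4]
-85 [(-94, 123, 55), (-90, 128, 56), (-86, 116, 61), (-82, 184, 104), (-78, 180, 100), (-74, 179, 100), (-70, 180, 101), (-66, 178, 100), (-62, 176, 99), (-58, 177, 99), (-54, 177, 98), (-50, 176, 99), (-46, 176, 99), (-42, 174, 98), (-38, 178, 100), (-34, 180, 101), (-30, 186, 103), (-26, 183, 103), (-22, 180, 101), (-18, 180, 102), (-14, 177, 101), (-10, 174, 98), (-6, 176, 99), (-2, 182, 101), (2, 177, 99), (6, 177, 98), (10, 147, 83), (14, 181, 102), (18, 180, 100), (22, 177, 99), (26, 174, 98), (30, 177, 98), (34, 185, 104), (38, 177, 99), (42, 192, 107), (46, 185, 104), (50, 174, 98), (54, 169, 95), (58, 125, 61), (62, 126, 59), (66, 130, 62), (70, 103, 48), (74, 99, 47), (78, 109, 50), (82, 78, 36), (86, 80, 37), (90, 131, 59), (94, 119, 66)]
-60 [(-94, 62, 26), (-90, 63, 28), (-86, 71, 39), (-82, 87, 50), (-78, 90, 51), (-74, 90, 52), (-70, 110, 62), (-66, 161, 92), (-62, 176, 101), (-58, 174, 98), (-54, 173, 98), (-50, 173, 98), (-46, 174, 
[... 1317 characters left out ...]
, (-78, 95, 54), (-74, 98, 55), (-70, 94, 55), (-66, 95, 55), (-62, 97, 55), (-58, 98, 56), (-54, 100, 58), (-50, 98, 56), (-46, 101, 57), (-42, 96, 55), (-38, 96, 54), (-34, 94, 53), (-30, 96, 54), (-26, 97, 57), (-22, 97, 56), (-18, 97, 56), (-14, 97, 56), (-10, 97, 55), (-6, 96, 55), (-2, 97, 56), (2, 99, 56), (6, 99, 56), (10, 88, 51), (14, 100, 56), (18, 100, 58), (22, 96, 54), (26, 98, 55), (30, 102, 58), (34, 101, 58), (38, 101, 59), (42, 105, 60), (46, 99, 56), (50, 96, 55), (54, 91, 51), (58, 77, 38), (62, 68, 32), (66, 89, 40), (70, 88, 40), (74, 80, 39), (78, 113, 52), (82, 95, 43), (86, 73, 33), (90, 123, 56), (94, 118, 56)]
changed px near objects 756 [171.48015873 217.82407407]
```

```bash
python3 -c "
from rig import order
print(order.job_done())"
```

```text
the job is handed in; nothing more can be done
None
```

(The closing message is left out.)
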